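Swap the tea tin behind the canisters

ROBOT

A 7-joint arm with a two-finger parallel gripper is mounted at the origin on the work surface. World frame = base frame: x ahead of the robot, y to its left, z up, the work surface at z = 0. Lengths are in mm, angles in rad, forces in N, time in s.
With the tool pointing down it reaches from about 425 to 875 mm from the base axis. Payload 4.7 kg.
Tool frame: the origin (TCP) lies at the very end of the fingers, on their centre line; the grasp point (between the pads) lies 19 mm behind it; z points along the fingers, y is the direction in which the jaws open and shut (so a half turn about z gives the same grasp; the last joint's range is limited). The gripper opens to 87 mm and grips with 3 to 60 N. Pads are 19 mm wide; open, the fingers measure 117 mm over their backs; the gripper's body (75 mm by 190 mm) begins 51 mm behind the grasp point.
Start: joints at [0.014, 0.321, -0.07, 1.45, 0.023, 1.371, -0.057], TCP at [650.02, -0.025, 222.587] pointing down, gripper open.
Joint ranges: [-2.86, 2.86], [-0.3, 2.09], [-1.38, 1.24], [0.06, 2.45], [-1.56, 4.7], [0.09, 2.05], [-2.69, 2.69]. Speed limits (rad/s): [2.57, 2.57, 3.14, 3.14, 3.14, 3.14, 3.14].

INTERFACE

Orientations are given as a unit quaternion [w, x, y, z].
In Python, from bench import r, imaging gives the robot as it stands.
- The arm moves only by the shell command python3 -m crank 'ROWS'. ROWS is JSON, a list of rows, each a list of 3 entries, a list of its own where there are three numbers: the shift along the tool's x, y, z in units of 40 mm (1.0 is 40 mm), then the turn about the tool's z in degrees, then the closure, from 0 (fully open) to 1 (shut). In form: [[[dx, dy, dz], roll, jaw], ...]. A call has 1 to 5 rows; each row shifts and turns the commanded pose from where the row before left it, along the tool's axes as they then stand; what a row does not reach is not made up. A row lasts 1/12 s, in which the tool goes at most 41.7 mm and 7.16 degrees, less where a joint would pass 70% of its speed; a pose out of reach is approached as far as the arm can. A call is refused whole if a number of a shift passes 1 or a number of a turn 7.16, either way. A call with a gripper value outside its range is refused whole. The fingers move at their own pace and stop on an object; the grip force is fixed at half the most. Time passes only in rows, so rows that do not move let the fingers close. It gives the time, the measured TCP pose, the force and the opening at its end, in the units of the state.
- r.state(): the state, without advancing time (a new reading comes with each control period).
- imaging.grab_frame(name): name is "scene" or "side" or "wrist"; returns the picture (420x560x3 uint8, red, green, blue); there is no depth.
- imaging.calibration(name): a dict with "fx", "fy", "cx", "cy" (pixels), "R" (3x3) and "t" (3): a world point X has camera coordinates R X + t. Camera axes: x right, y down, z forward; pixel columns grow to the right and rows downward; lengths in mm; the calibration is good to about 2 mm. A picture is of the moment at which its call begins: read the wrist's pose just before it. calibration takes no time and is no camera call; for the wrist camera it gives the pose at the moment of the call.
- r.finish_job(): hands the job in, once; it reports no verdict.
The state is a dict: "time_s": time; "joints": joint angles; "joint_velocities": joint speeds; "joint_efforts": joint torques, N m; "position": TCP position; "orientation": TCP orientation; "ft_force": force on the tool from outside, world axes, zero at the start; "torque": the same for the moment, N m; "width": opening from 0.0 (shut) to 1.0 (fully open).
Only numpy, scipy, OpenCV 4.12 (cv2) and the standard library are available. Lean on these libraries where they do the work, as an engineer would, in place of code of your own. Each camera call takes 0.05 s, during which the arm holds its last target. There are 200 camera calls.

TASK

The green tea tin at the back of the tray is used up. Clear the red-lidded and the blue-lidded canister that stand in front of it onto the chopping board, then stand the green tin in the middle of the white trivet, and after that stand the full yellow tin in the middle of the cork coaster where the green one was. Only then put both canisters back, each upright in the middle of the coaster of its own colour, and leave the terracotta mug where it is.

Things in the scene. Friction and masses are not known exactly. Their poses are not given: they have to be found in the camera images.
- canister_red: Storage canister, a plain upright white cylinder 60 mm in diameter and 165 mm tall, with a red lid (the top 27 mm, same diameter) and a red band; 0.25 to 0.5 kg. Origin: centre of its underside, z up. At the start it stands centred on the red coaster, in front of the green tin (on the robot's side).
- canister_blue: Storage canister, a plain upright white cylinder 60 mm in diameter and 165 mm tall, with a blue lid (the top 27 mm, same diameter) and a blue band; 0.25 to 0.5 kg. Origin: centre of its underside, z up. At the start it stands centred on the blue coaster, in front of the green tin (on the robot's side).
- tin_green: Small green tin, an upright cylinder 52 mm in diameter and 75 mm tall; 0.12 to 0.26 kg. Origin: centre of its underside, z up. At the start it stands centred on the cork coaster, behind the two canisters and closer to them (about 15 mm of air) than a gripper reaching down to it has room for.
- tin_yellow: Small yellow tin, an upright cylinder 52 mm in diameter and 75 mm tall; 0.12 to 0.26 kg. Origin: centre of its underside, z up. At the start it stands on a thin black rubber mat (4 mm thick, 230 x 150 mm), about 110 mm from the trivet, which lies on the same mat.
- coaster_red: Red coaster, a disc 80 mm in diameter and 4 mm thick, fixed on a dark wooden tray (6 mm thick) that lies on the worktop; its top is 10 mm above the worktop. Origin: centre of its underside. Its x axis points from the tray's front row to its back, z up. It lies in the front row of the tray; the red and blue coasters are 90 mm apart centre to centre, and which is left and which right varies.
- coaster_blue: Blue coaster, a disc 80 mm in diameter and 4 mm thick, fixed on a dark wooden tray (6 mm thick) that lies on the worktop; its top is 10 mm above the worktop. Origin: centre of its underside. Its x axis points from the tray's front row to its back, z up. It lies in the front row of the tray, beside the red one (90 mm apart centre to centre).
- coaster_cork: Cork coaster, a disc 64 mm in diameter and 4 mm thick, fixed on a dark wooden tray (6 mm thick) that lies on the worktop; its top is 10 mm above the worktop. Origin: centre of its underside. Its x axis points from the tray's front row to its back, z up. It lies at the back of the tray, 57 mm behind the line through the red and blue coasters and midway between them.
- board: Chopping board of light wood, 230 mm along its x axis, 150 mm along its y axis, 15 mm thick, fixed flat on the worktop, to the left or to the right of the tray. Origin: centre of its underside, z up. Empty at the start; there is room for both canisters beside each other along x.
- trivet: White ceramic disc, 84 mm in diameter and 6 mm thick, fixed on the black rubber mat (4 mm thick); its top is 10 mm above the worktop. Origin: centre of its underside, z up.
- mug: Terracotta mug, 76 mm in diameter and 90 mm tall with a handle on one side (own +y), standing on the worktop near a far corner of the board or of the rubber mat. A bystander. Origin: centre of its underside, z up.

How it is judged (in metres and radians):
On the way, in this order (a step that is already met when the one before it is completed fails the run):
1. both canisters stand upright and released on the chopping board (x of canister_red in the frame of board between -0.105 and 0.105 m and y of canister_red in the frame of board between -0.068 and 0.068 m and z of canister_red in the frame of board between 0.01 and 0.02 m and angle between each of canister_red, canister_blue's own z axis and vertical below 0.1 rad and linear speed of each of canister_red, canister_blue below 0.02 m/s and contact force between the fingers and canister_red below 0.3 N and x of canister_blue in the frame of board between -0.105 and 0.105 m and y of canister_blue in the frame of board between -0.068 and 0.068 m and z of canister_blue in the frame of board between 0.01 and 0.02 m and contact force between the fingers and canister_blue below 0.3 N), for 0.2 s.
2. the green tin stands upright and released in the middle of the trivet, both canisters still on the board (all of step 1 and horizontal distance between tin_green and trivet below 0.015 m and z of tin_green in the frame of trivet between 0.002 and 0.01 m and angle between tin_green's own z axis and vertical below 0.1 rad and linear speed of tin_green below 0.02 m/s and contact force between the fingers and tin_green below 0.3 N), for 0.2 s.
3. the yellow tin stands upright and released in the middle of the cork coaster, the green tin on the trivet, both canisters still on the board (all of step 2 and horizontal distance between tin_yellow and coaster_cork below 0.012 m and z of tin_yellow in the frame of coaster_cork between 0 and 0.008 m and angle between tin_yellow's own z axis and vertical below 0.1 rad and linear speed of tin_yellow below 0.02 m/s and contact force between the fingers and tin_yellow below 0.3 N), for 0.2 s.
At the end, for the whole second after the job is handed in: Each canister stands on the coaster of its own colour and the yellow tin on the cork coaster (within 12 mm of centre), the green tin on the trivet (within 15 mm), all upright within 0.1 rad, at rest and released; the mug is within 30 mm of where it was (horizontal distance between canister_red and coaster_red below 0.012 m and z of canister_red in the frame of coaster_red between 0 and 0.008 m and angle between each of canister_red, canister_blue, tin_yellow, tin_green's own z axis and vertical below 0.1 rad and linear speed of each of canister_red, canister_blue, tin_yellow, tin_green below 0.02 m/s and contact force between the fingers and canister_red below 0.3 N and horizontal distance between canister_blue and coaster_blue below 0.012 m and z of canister_blue in the frame of coaster_blue between 0 and 0.008 m and contact force between the fingers and canister_blue below 0.3 N and horizontal distance between tin_yellow and coaster_cork below 0.012 m and z of tin_yellow in the frame of coaster_cork between 0 and 0.008 m and contact force between the fingers and tin_yellow below 0.3 N and horizontal distance between tin_green and trivet below 0.015 m and z of tin_green in the frame of trivet between 0.002 and 0.01 m and contact force between the fingers and tin_green below 0.3 N and distance of mug from where it was at the start of the episode below 0.03 m); the robot touches nothing.
It fails at once if the terracotta mug is pushed away (more than 30 mm) or knocked over (distance of mug from where it was at the start of the episode above 0.03 m or angle between mug's own z axis and vertical above 0.5 rad).
It fails at once if a canister or a tin is knocked over (angle between any of canister_red, canister_blue, tin_green, tin_yellow's own z axis and vertical above 0.7 rad).
It also fails if it takes over 138 s, if anything falls off the work surface, if the arm or the gripper's body presses on something with over 40 N, if the wrist force passes 120 N, or if a joint passes its speed limit or range.

## Working session

There is one attempt and no reset: what is moved stays moved. The work goes in short steps, Python scripts to look and compute and a shell command to move; the robot and the scene stay as the last step left them, time stands still between calls to the robot, and variables do not carry over. Pictures are saved under pics/ and viewed, about 12 in all and at most 16, crops included, and the job is handed in when it is done.

```bash
ls; mkdir -p pics; python3 - <<'E'
from bench import r, imaging
import cv2,numpy as np
s=r.state(); print({k:np.round(v,3).tolist() for k,v in s.items()})
for n in ("scene","side","wrist"):
    c=imaging.calibration(n); print(n,{k:np.round(v,3).tolist() for k,v in c.items()})
    cv2.imwrite(f"pics/{n}0.png",imaging.grab_frame(n)[:,:,::-1])
a=cv2.imread("pics/scene0.png");b=cv2.imread("pics/side0.png")
E
```

```text
pics
{'time_s': 0.0, 'joints': [0.014, 0.322, -0.07, 1.452, 0.023, 1.371, -0.057], 'joint_velocities': [-0.001, 0.0, -0.0, -0.0, 0.001, -0.0, 0.001], 'joint_efforts': [-0.0, -49.128, -0.404, -31.253, -0.064, 0.044, 0.0], 'position': [649.456, -0.04, 221.449], 'orientation': [-0.001, 0.707, 0.707, -0.001], 'ft_force': [-1.759, 0.422, -0.47], 'torque': [-0.021, -0.03, 0.008], 'width': 0.998}
scene {'fx': 457.25, 'fy': 457.25, 'cx': 281.975, 'cy': 207.687, 'R': [[-0.535, 0.845, 0.012], [0.673, 0.435, -0.598], [-0.511, -0.312, -0.801]], 't': [300.653, -348.626, 1370.57]}
side {'fx': 451.874, 'fy': 451.874, 'cx': 277.541, 'cy': 209.122, 'R': [[0.85, 0.527, -0.009], [0.434, -0.71, -0.555], [-0.299, 0.468, -0.832]], 't': [-500.891, -239.083, 1143.928]}
wrist {'fx': 303.279, 'fy': 303.279, 'cx': 285.296, 'cy': 212.355, 'R': [[1.0, 0.001, -0.002], [0.001, -0.956, 0.293], [-0.001, -0.293, -0.956]], 't': [-648.872, -36.311, 391.752]}
```

View pics/scene0.png

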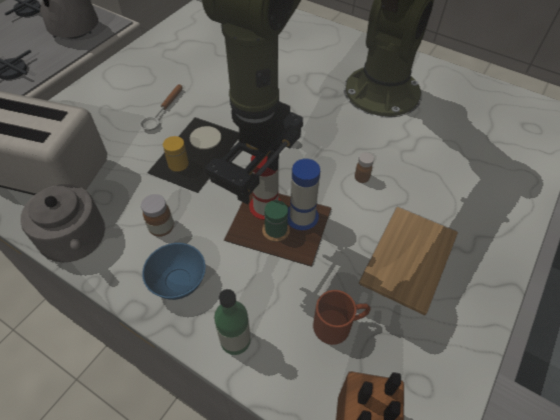

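View pics/side0.png

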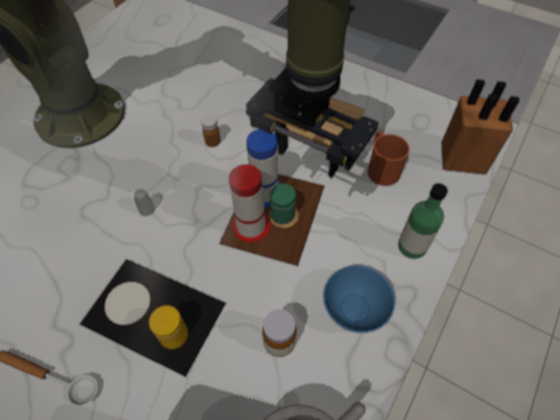

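View pics/wrist0.png

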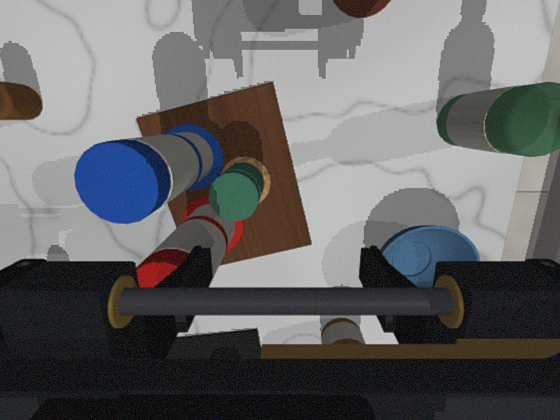

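The scene view shows the board at the right (about 410,258), the mug at (335,317), and the mat with trivet and yellow tin at (195,150). The canisters and green tin stand on the tray at (280,220), with the red one partly hidden by the gripper. The side and wrist views agree: red at (248,200), blue at (263,165) and green at (284,205) in side. I'll retract the arm first, then measure.

```bash
python3 -m crank '[[[0,0,-1],0,0],[[0,0,-1],0,0],[[0,-0.8,-1],0,0],[[0,-0.8,-0.5],0,0],[[0,-0.8,0],0,0]]'; python3 -m crank '[[[0,-0.8,0],0,0],[[0,0,0],0,0],[[0,0,0],0,0]]'
python3 - <<'E'
from bench import r, imaging
import cv2,numpy as np
for n in ("scene","side","wrist"):
    cv2.imwrite(f"pics/{n}1.png",imaging.grab_frame(n)[:,:,::-1])
E
python3 - <<'E'
import cv2,numpy as np
a=cv2.imread("pics/scene1.png");b=cv2.imread("pics/side1.png")
A=cv2.resize(a[80:340,120:500],None,fx=2,fy=2);cv2.imwrite("pics/sc1.png",A)
E
```

```text
time_s: 0.57
position: [560.9, 0.2, 360.0]
orientation: [0.003, 0.707, 0.707, 0.003]
ft_force: [0.5, -0.5, 1.5]
width: 1.0
time_s: 0.82
position: [526.9, -0.1, 355.8]
orientation: [0.001, 0.707, 0.707, 0.0]
ft_force: [0.6, -0.6, 0.4]
width: 1.004
```

View pics/sc1.png

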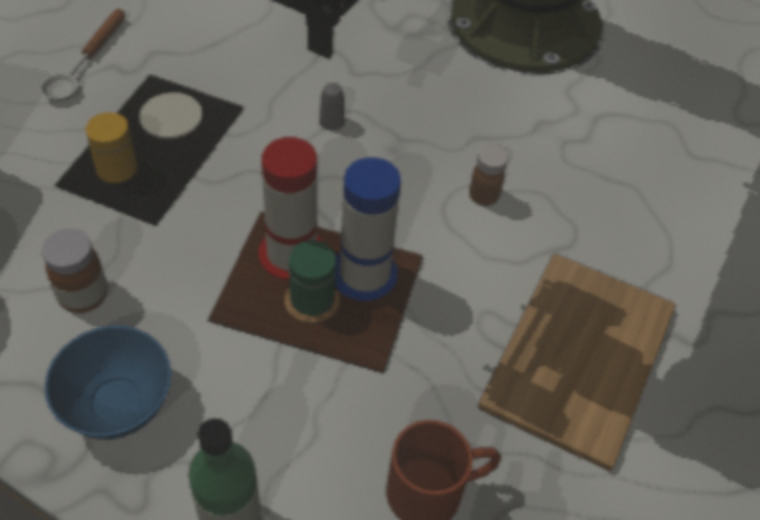

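View pics/wrist1.png

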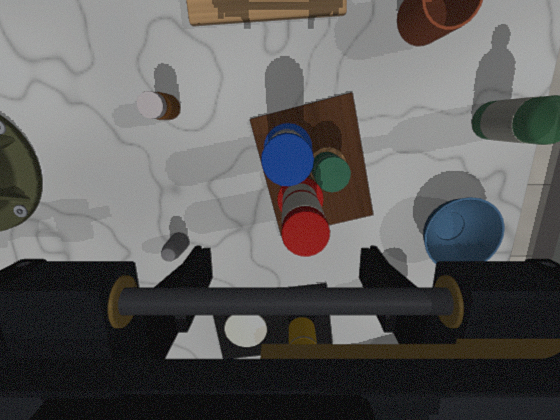

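```bash
cat > h.py <<'E'
from bench import r, imaging
import cv2,numpy as np
from scipy.optimize import least_squares
HSV={'red':[(172,8),140,40],'blue':[(108,125),140,40],'green':[(70,92),70,15],'yellow':[(16,30),120,40]}
def mask(im,col):
    h,s,v=cv2.split(cv2.cvtColor(im,cv2.COLOR_RGB2HSV)); (a,b),sm,vm=HSV[col]
    hh=((h>=a)|(h<=b)) if a>b else ((h>=a)&(h<=b))
    m=(hh&(s>=sm)&(v>=vm)).astype(np.uint8)
    return cv2.morphologyEx(m,cv2.MORPH_OPEN,np.ones((3,3),np.uint8))
def blobs(m,amin=60):
    n,l,st,c=cv2.connectedComponentsWithStats(m)
    return [(i,st[i].tolist(),c[i].round(1).tolist()) for i in range(1,n) if st[i][4]>=amin],l
def rays(c,uv):
    uv=np.atleast_2d(uv).astype(float)
    d=np.c_[(uv[:,0]-c['cx'])/c['fx'],(uv[:,1]-c['cy'])/c['fy'],np.ones(len(uv))]@np.array(c['R'])
    return -np.array(c['R']).T@np.array(c['t']),d
def plane(c,uv,z):
    C,d=rays(c,uv); return (C+d*((z-C[2])/d[:,2])[:,None])[:,:2]
def proj(c,X):
    p=np.array(c['R'])@np.array(X,float)+np.array(c['t']); return np.array([c['fx']*p[0]/p[2]+c['cx'],c['fy']*p[1]/p[2]+c['cy']])
def bearing(c,m):
    "camera centre xy, axis bearing, half width of an upright cylinder's mask"
    v,u=np.nonzero(m); C,d=rays(c,np.c_[u,v]); a=np.arctan2(d[:,1],d[:,0]); a0=np.arctan2(np.sin(a).mean(),np.cos(a).mean())
    a=(a-a0+np.pi)%(2*np.pi)-np.pi; return C[:2],a0+(a.min()+a.max())/2,(a.max()-a.min())/2
def tri(bs):
    A=np.array([[np.sin(b),-np.cos(b)] for _,b,_ in bs]); y=np.array([A[i]@bs[i][0] for i in range(len(bs))])
    return np.linalg.lstsq(A,y,rcond=None)[0]
E
python3 - <<'E'
from h import *
cal={n:imaging.calibration(n) for n in("scene","side","wrist")}
im={n:cv2.imread(f"pics/{n}1.png")[:,:,::-1].copy() for n in cal}
for col in HSV:
    for n in cal:
        b,l=blobs(mask(im[n],col)); print(col,n,[(x[1],x[2]) for x in b])
for n,p in dict(scene=[(205,137),(385,285),(345,285),(227,200)],side=[(127,303)],wrist=[(245,330),(270,10)]).items():
    for u,v in p: print(n,(u,v),cv2.cvtColor(im[n],cv2.COLOR_RGB2HSV)[v,u])
E
```

```text
red scene [([252, 149, 26, 20, 406], [264.1, 158.9]), ([249, 202, 15, 17, 85], [254.5, 211.3])]
red side [([232, 165, 30, 31, 720], [247.0, 180.0]), ([384, 166, 9, 14, 61], [387.5, 172.6]), ([370, 172, 12, 10, 71], [376.1, 176.2]), ([232, 215, 39, 28, 333], [253.3, 232.4])]
red wrist [([304, 178, 20, 27, 190], [315.4, 189.2]), ([277, 187, 9, 23, 117], [280.2, 196.8]), ([281, 207, 49, 49, 1874], [304.8, 231.0])]
blue scene [([293, 160, 26, 19, 398], [305.7, 169.2])]
blue side [([248, 130, 28, 29, 665], [261.6, 143.8])]
blue wrist [([276, 124, 13, 7, 60], [282.1, 126.7]), ([262, 124, 52, 62, 2335], [287.6, 157.3])]
green scene [([266, 202, 22, 16, 283], [275.9, 210.1])]
green side [([271, 184, 24, 39, 760], [282.3, 202.5])]
green wrist [([315, 156, 35, 36, 990], [332.1, 173.5])]
yellow scene [([163, 137, 21, 18, 298], [172.9, 144.9]), ([167, 157, 17, 14, 196], [175.1, 163.1])]
yellow side [([259, 11, 19, 10, 89], [268.4, 15.4]), ([148, 304, 40, 46, 1316], [167.9, 326.5])]
yellow wrist [([446, 276, 13, 15, 72], [452.8, 283.2]), ([108, 286, 24, 42, 386], [115.3, 308.7]), ([453, 305, 11, 22, 111], [458.7, 316.4]), ([289, 317, 27, 31, 666], [301.8, 331.9]), ([457, 339, 14, 8, 77], [464.4, 342.1]), ([262, 344, 8, 14, 61], [264.7, 350.4]), ([273, 345, 14, 13, 86], [279.8, 351.0]), ([393, 345, 16, 13, 95], [400.6, 351.6]), ([469, 345, 16, 13, 96], [477.5, 350.8])]
scene (205, 137) [ 24  27 131]
scene (385, 285) [15 93 77]
scene (345, 285) [ 30   9 111]
scene (227, 200) [ 30  12 128]
side (127, 303) [ 21  23 147]
wrist (245, 330) [ 50   5 167]
wrist (270, 10) [ 16 107 152]
```

View pics/side1.png

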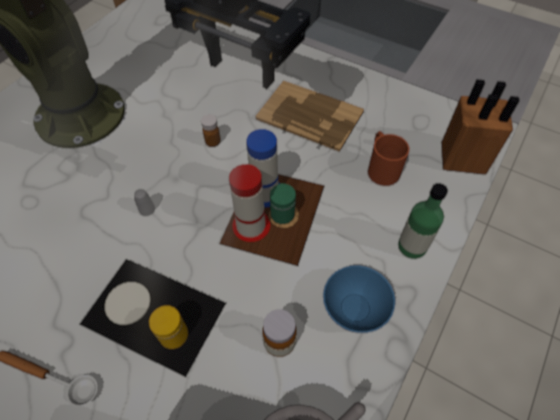

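The side view is now clear: board at (310,115), mug at (388,160), trivet at (128,303), yellow tin at (168,327), and both canisters and the green tin fully visible.

```bash
cat > meas.py <<'E'
from h import *
cal={n:imaging.calibration(n) for n in("scene","side","wrist")}
im={n:cv2.imread(f"pics/{n}1.png")[:,:,::-1].copy() for n in cal}
rois={('red','scene'):(240,140,290,180),('red','side'):(225,160,270,197),('red','wrist'):(278,205,335,260),
('blue','scene'):(285,155,325,185),('blue','side'):(240,125,282,162),('blue','wrist'):(258,132,318,190),
('green','scene'):(260,198,292,222),('green','side'):(265,180,302,224),('green','wrist'):(310,150,355,195),
('yellow','scene'):(155,130,192,175),('yellow','side'):(145,300,190,352)}
P={}
for col,R in dict(red=30,blue=30,green=26,yellow=26).items():
    bs=[];
    for n in cal:
        if (col,n) not in rois: continue
        x0,y0,x1,y1=rois[col,n]; m=mask(im[n],col); k=np.zeros_like(m); k[y0:y1,x0:x1]=m[y0:y1,x0:x1]
        bs.append(bearing(cal[n],k))
    P[col]=tri(bs); print(col,P[col].round(1),'R',[round(np.sin(h)*np.linalg.norm(P[col]-C),1) for C,_,h in bs],'res',[round(float(np.cross([np.cos(b),np.sin(b)],P[col]-C)),1) for C,b,_ in bs])
# trivet
for n,(x0,y0,x1,y1) in dict(scene=(183,122,226,153),side=(100,277,155,330)).items():
    g=cv2.cvtColor(im[n],cv2.COLOR_RGB2GRAY); k=np.zeros_like(g); k[y0:y1,x0:x1]=g[y0:y1,x0:x1]>85
    b,l=blobs(k); i=max(b,key=lambda t:t[1][4]); cs,_=cv2.findContours((l==i[0]).astype(np.uint8),0,1); q=plane(cal[n],cs[0][:,0],10)
    A=np.c_[2*q,np.ones(len(q))]; s=np.linalg.lstsq(A,(q**2).sum(1),rcond=None)[0]; print('trivet',n,i[1],s[:2].round(1),'R',round(float(np.sqrt(s[2]+s[:2]@s[:2])),1))
# board, tray by corners
sc=lambda u,v:(120+u/2,80+v/2)
bd={'scene':[sc(555,255),sc(675,303),sc(614,468),sc(481,406)],'side':[(283,84),(364,102),(343,146),(257,112)]}
for n in bd: q=plane(cal[n],bd[n],15); print('board',n,q.round(0).tolist(),q.mean(0).round(1))
for n,p in dict(scene=sc(430,500),side=(386,172)).items(): print('mug~',n,plane(cal[n],p,30).round(0))
d=P['red']-P['blue']; mid=(P['red']+P['blue'])/2; print('sep',np.linalg.norm(d),'row ang',np.degrees(np.arctan2(d[1],d[0])),'green off',P['green']-mid,np.linalg.norm(P['green']-mid),'dot',d@(P['green']-mid)/90)
E
python3 -W ignore meas.py
```

```text
red [552.6 -50.3] R [np.float64(26.6), np.float64(26.8), np.float64(32.7)] res [-1.6, 2.8, 3.1]
blue [531.4  36.8] R [np.float64(26.3), np.float64(26.2), np.float64(35.5)] res [-0.3, 0.6, 0.6]
green [596.3   6.3] R [np.float64(23.0), np.float64(23.7), np.float64(24.8)] res [0.2, 1.1, 1.1]
yellow [ 560.6 -317.3] R [np.float64(25.0), np.float64(27.6)] res [0.0, 0.0]
trivet scene [190, 126, 31, 23, 549] [ 448.3 -317.7] R 40.8
trivet side [105, 282, 45, 43, 1499] [ 451.5 -316.2] R 41.6
board scene [[390.0, 218.0], [379.0, 362.0], [608.0, 378.0], [618.0, 233.0]] [498.8 297.8]
board side [[390.0, 349.0], [599.0, 398.0], [621.0, 239.0], [388.0, 228.0]] [499.6 303.7]
mug~ scene [[745. 238.]]
mug~ side [[742. 208.]]
sep 89.59460682526608 row ang -76.2847154615986 green off [54.24703841 13.02561258] 55.788957320969224 dot 0.20669281044668728
```

The four objects fit the given layout: 89.6 mm between the canisters and 55.8 mm back to the green tin. With the jaws along world x (no roll), no finger comes near a neighbour. I'll take blue first.

```bash
python3 -m crank '[[[0.5,0.1,0],0,0],[[0.42,0,0],0,0],[[0,0,0.6],0,0],[[0,0,0.8],0,0],[[0,0,0.6],0,0]]'; python3 -m crank '[[[0,0,0],0,0],[[0,0,0],0,0]]'
python3 - <<'E'
from bench import r, imaging
import cv2,numpy as np
cv2.imwrite("pics/side2.png",imaging.grab_frame("side")[20:320,100:460,::-1]); print(np.round(r.state()['position'],1))
E
```

```text
time_s: 1.38
position: [532.6, 37.3, 272.6]
orientation: [-0.001, 0.707, 0.707, -0.001]
ft_force: [-0.3, -0.2, -0.6]
width: 1.003
time_s: 1.55
position: [531.9, 36.7, 273.7]
orientation: [-0.001, 0.707, 0.707, -0.001]
ft_force: [0.1, -0.0, 0.9]
width: 0.997
[532.9  36.8 275.6]
```

View pics/side2.png

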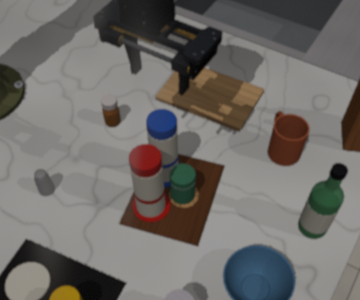

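The view agrees: the open gripper hovers over the blue canister (lid at (161,123) in the crop) and nothing has been disturbed. Now down, grip and lift.

```bash
python3 -m crank '[[[0,0,0.8],0,0],[[0,0,0.8],0,0],[[0,0,0.8],0,0],[[0,0,0.7],0,0],[[0,0,0.5],0,0]]'; python3 -m crank '[[[0,0,0.2],0,0],[[0,0,0],0,0],[[0,0,0],0,0]]'; python3 -m crank '[[[0,0,0],0,1],[[0,0,0],0,1],[[0,0,0],0,1],[[0,0,0],0,1],[[0,0,0],0,1]]';python3 -m crank '[[[0,0,0],0,1],[[0,0,0],0,1],[[0,0,0],0,1]]'
```

```text
time_s: 2.02
position: [532.9, 36.8, 130.8]
orientation: [0.0, 0.707, 0.707, 0.0]
ft_force: [-0.3, -0.1, -0.2]
width: 0.999
time_s: 2.27
position: [533.6, 36.9, 125.0]
orientation: [0.001, 0.707, 0.707, 0.001]
ft_force: [1.1, 1.5, 1.0]
width: 0.997
time_s: 2.68
position: [532.1, 36.8, 123.7]
orientation: [0.0, 0.707, 0.707, 0.0]
ft_force: [-1.5, -0.1, 0.6]
width: 0.707
time_s: 2.93
position: [532.0, 36.8, 123.5]
orientation: [0.0, 0.707, 0.707, 0.0]
ft_force: [-0.8, 0.8, 3.0]
width: 0.685
```

```bash
python3 -m crank '[[[0,0,-0.2],0,1],[[0,0,-0.6],0,1],[[0,0,-0.9],0,1],[[0,0,-0.9],0,1],[[0,0,-0.4],0,1]]'; python3 -m crank '[[[0.3,0.1,0],0,1],[[0.6,0.1,0],0,1],[[0.8,0.1,0],0,1],[[0.8,0.1,0],0,1],[[0.8,0.08,0],0,1]]';python3 -m crank '[[[0.8,0,0],0,1],[[0.8,0,0],0,1],[[0.8,0,0],0,1],[[0.6,0,0],0,1],[[0.3,0,0],0,1]]';python3 -m crank '[[[0.08,0,0],0,1],[[0,0,0],0,1],[[0,0,0],0,1],[[0,0,0],0,1]]'
```

```text
time_s: 3.35
position: [533.6, 37.0, 247.8]
orientation: [0.002, 0.707, 0.707, 0.002]
ft_force: [0.8, -0.3, -2.0]
width: 0.685
time_s: 3.77
position: [550.2, 170.9, 240.6]
orientation: [-0.001, 0.707, 0.707, -0.001]
ft_force: [0.6, -1.0, -3.2]
width: 0.682
time_s: 4.18
position: [548.3, 306.3, 240.2]
orientation: [-0.002, 0.705, 0.709, -0.001]
ft_force: [-1.3, 1.0, -3.4]
width: 0.686
time_s: 4.52
position: [552.0, 301.4, 242.8]
orientation: [0.001, 0.708, 0.706, -0.001]
ft_force: [0.2, -0.4, -2.5]
width: 0.684
```

```bash
python3 -m crank '[[[0,0,0.4],0,1],[[0,0,0.7],0,1],[[0,0,0.7],0,1],[[0,0,0.5],0,1],[[0,0,0.25],0,1]]'; python3 -m crank '[[[0,0,0.15],0,1],[[0,0,0.08],0,1],[[0,0,0],0,1],[[0,0,0],0,1]]'
```

```text
time_s: 4.93
position: [550.3, 300.7, 138.0]
orientation: [-0.0, 0.708, 0.706, -0.002]
ft_force: [-0.5, -1.7, -3.5]
width: 0.687
time_s: 5.27
position: [552.1, 304.2, 133.4]
orientation: [0.0, 0.707, 0.707, 0.001]
ft_force: [0.6, 0.2, -3.2]
width: 0.687
```

```bash
python3 -m crank '[[[0,0,0.08],0,1],[[0,0,0],0,1],[[0,0,0],0,1]]'; python3 -m crank '[[[0,0,0.03],0,1],[[0,0,0],0,1],[[0,0,0],0,1]]'
```

```text
time_s: 5.52
position: [551.4, 304.1, 129.2]
orientation: [0.0, 0.707, 0.707, 0.0]
ft_force: [0.6, 0.5, -2.8]
width: 0.685
time_s: 5.77
position: [551.5, 304.4, 128.5]
orientation: [0.0, 0.707, 0.707, 0.001]
ft_force: [-0.6, -0.3, 2.5]
width: 0.685
```

Contact felt. Release, retreat upward, and head over to the red canister.

```bash
python3 -m crank '[[[0,0,0],0,0.5],[[0,0,0],0,0],[[0,0,0],0,0],[[0,0,0],0,0],[[0,0,0],0,0]]'; python3 -m crank '[[[0,0,0],0,0],[[0,0,-0.5],0,0],[[0,0,-0.9],0,0],[[0,0,-0.9],0,0],[[0,0,-0.9],0,0]]'; python3 -m crank '[[[0,0,-0.5],0,0],[[-0.5,0,0],0,0],[[-0.9,0,0],0,0],[[-0.9,0,0],0,0],[[-0.9,0,0],0,0]]';python3 -m crank '[[[-0.9,0,0],0,0],[[-0.9,0,0],0,0],[[-0.9,0,0],0,0],[[-0.9,0,0],0,0],[[-0.9,0,0],0,0]]';python3 -m crank '[[[-0.8,0,0],0,0],[[-0.37,0,0],0,0],[[0,0,0],0,0],[[0,0,0],0,0],[[0,0,0],0,0]]'
python3 - <<'E'
from bench import r, imaging
import cv2,numpy as np
cv2.imwrite("pics/side3.png",imaging.grab_frame("side")[20:320,100:460,::-1]); print(np.round(r.state()['position'],1))
E
```

```text
time_s: 6.18
position: [551.3, 303.8, 127.2]
orientation: [0.0, 0.707, 0.707, -0.0]
ft_force: [0.1, -1.3, -0.1]
width: 0.9
time_s: 6.6
position: [550.9, 303.7, 256.6]
orientation: [-0.0, 0.707, 0.707, -0.0]
ft_force: [0.7, 1.1, -0.2]
width: 0.996
time_s: 7.02
position: [551.0, 174.8, 275.5]
orientation: [0.0, 0.707, 0.708, 0.0]
ft_force: [0.3, -1.1, 1.0]
width: 1.0
time_s: 7.43
position: [550.9, -5.8, 275.6]
orientation: [0.0, 0.707, 0.707, 0.0]
ft_force: [0.3, 0.2, 0.8]
width: 1.001
time_s: 7.85
position: [551.3, -48.9, 275.5]
orientation: [-0.0, 0.706, 0.708, 0.0]
ft_force: [0.3, 1.3, 0.6]
width: 1.0
[551.3 -48.5 275.5]
```

View pics/side3.png

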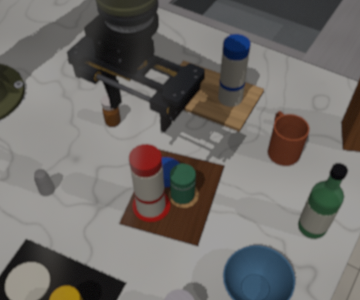

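The blue canister stands upright on the board (crop (234,75)), and the open gripper is centred above red (lid at (146,158)). Now grip red.

```bash
python3 -m crank '[[[-0.05,0.02,0.8],0,0],[[0,0,0.8],0,0],[[0,0,0.8],0,0],[[0,0,0.7],0,0],[[0,0,0.5],0,0]]'; python3 -m crank '[[[0,0,0.2],0,0],[[0,0,0],0,0],[[0,0,0],0,0]]'; python3 -m crank '[[[0,0,0],0,1],[[0,0,0],0,1],[[0,0,0],0,1],[[0,0,0],0,1],[[0,0,0],0,1]]';python3 -m crank '[[[0,0,0],0,1],[[0,0,0],0,1],[[0,0,0],0,1]]'; python3 -m crank '[[[0,0,-0.2],0,1],[[0,0,-0.6],0,1],[[0,0,-0.9],0,1],[[0,0,-0.9],0,1],[[0,0,-0.4],0,1]]'
```

```text
time_s: 8.32
position: [550.7, -50.4, 128.6]
orientation: [-0.001, 0.706, 0.708, -0.001]
ft_force: [-0.1, -0.4, -0.9]
width: 1.0
time_s: 8.57
position: [552.6, -51.7, 124.2]
orientation: [0.0, 0.706, 0.708, 0.0]
ft_force: [0.4, 0.6, 0.5]
width: 0.997
time_s: 8.98
position: [552.3, -52.9, 124.2]
orientation: [0.0, 0.707, 0.707, 0.0]
ft_force: [-0.3, 0.6, 0.0]
width: 0.709
time_s: 9.23
position: [552.4, -52.9, 124.0]
orientation: [0.0, 0.707, 0.707, 0.0]
ft_force: [0.2, 0.7, 3.3]
width: 0.683
time_s: 9.65
position: [553.1, -52.8, 247.9]
orientation: [0.002, 0.707, 0.707, 0.002]
ft_force: [1.0, 1.0, -3.1]
width: 0.685
```

```bash
python3 -m crank '[[[0.3,-0.3,0],0,1],[[0.6,-0.5,0],0,1],[[0.7,-0.5,0],0,1],[[0.7,-0.5,0],0,1],[[0.7,-0.5,0],0,1]]'; python3 -m crank '[[[0.8,-0.33,0],0,1],[[0.8,0,0],0,1],[[0.8,0,0],0,1],[[0.8,0,0],0,1],[[0.8,0,0],0,1]]'; python3 -m crank '[[[0.7,0,0],0,1],[[0.6,0,0],0,1],[[0.3,0,0],0,1],[[0.15,0,0],0,1],[[0,0,0],0,1]]';python3 -m crank '[[[0,0,0],0,1],[[0,0,0],0,1],[[0,0,0],0,1]]'
```

```text
time_s: 10.07
position: [458.0, 68.0, 242.7]
orientation: [-0.001, 0.707, 0.707, -0.001]
ft_force: [0.5, 1.0, -3.6]
width: 0.688
time_s: 10.48
position: [445.7, 228.2, 243.0]
orientation: [-0.0, 0.707, 0.707, -0.001]
ft_force: [0.6, 0.2, -2.7]
width: 0.687
time_s: 10.9
position: [446.2, 297.5, 242.9]
orientation: [-0.0, 0.707, 0.708, -0.001]
ft_force: [-0.6, 0.1, -3.9]
width: 0.684
time_s: 11.15
position: [447.3, 295.3, 243.5]
orientation: [0.0, 0.708, 0.706, -0.0]
ft_force: [-0.1, -0.6, -3.4]
width: 0.687
```

```bash
python3 -m crank '[[[0,0,0.4],0,1],[[0,0,0.7],0,1],[[0,0,0.7],0,1],[[0,0,0.5],0,1],[[0,0,0.25],0,1]]'; python3 -m crank '[[[0,0,0.15],0,1],[[0,0,0.08],0,1],[[0,0,0],0,1],[[0,0,0],0,1]]';python3 -m crank '[[[0,0,0.06],0,1],[[0,0,0],0,1],[[0,0,0],0,1]]'
```

```text
time_s: 11.57
position: [445.6, 294.8, 138.6]
orientation: [-0.0, 0.708, 0.707, -0.002]
ft_force: [-0.5, -1.1, -4.6]
width: 0.682
time_s: 11.9
position: [447.6, 297.6, 133.6]
orientation: [0.0, 0.707, 0.707, 0.001]
ft_force: [0.8, -0.2, -2.9]
width: 0.68
time_s: 12.15
position: [447.0, 297.4, 130.4]
orientation: [0.0, 0.707, 0.707, 0.0]
ft_force: [-0.9, 0.3, -3.9]
width: 0.686
```

```bash
python3 -m crank '[[[0,0,0.04],0,1],[[0,0,0],0,1],[[0,0,0],0,1]]';python3 -m crank '[[[0,0,0.03],0,1],[[0,0,0],0,1],[[0,0,0],0,1]]'
```

```text
time_s: 12.4
position: [447.2, 297.5, 129.1]
orientation: [0.0, 0.707, 0.707, 0.001]
ft_force: [0.3, 0.2, 1.3]
width: 0.684
time_s: 12.65
position: [447.3, 297.7, 129.0]
orientation: [0.0, 0.707, 0.707, 0.001]
ft_force: [-1.2, -1.2, 7.5]
width: 0.683
```

```bash
python3 -m crank '[[[0,0,0],0,0.5],[[0,0,0],0,0],[[0,0,0],0,0],[[0,0,0],0,0],[[0,0,0],0,0]]'; python3 -m crank '[[[0,0,0],0,0],[[0,0,-0.5],0,0],[[0,0,-0.9],0,0],[[0,0,-0.9],0,0],[[0,0,-0.9],0,0]]'; python3 -m crank '[[[0,0,-0.6],0,0],[[-0.5,0,0],0,0],[[-0.9,0,0],0,0],[[-0.9,0,0],0,0],[[-0.9,0,0],0,0]]';python3 -m crank '[[[-0.5,0,0],0,0],[[0,0,0],0,0],[[0,0,0],0,0]]'
python3 - <<'E'
from bench import r, imaging
import cv2,numpy as np
print(np.round(r.state()['position'],1))
for n in ("scene","side","wrist"): cv2.imwrite(f"pics/{n}4.png",imaging.grab_frame(n)[:,:,::-1])
c=imaging.calibration("wrist"); np.savez("w4.npz",**c)
a=cv2.imread("pics/scene4.png")[60:300,230:480]; b=cv2.imread("pics/side4.png")[60:300,160:410]
cv2.imwrite("pics/c4.png",cv2.resize(np.hstack([a,b]),None,fx=1.6,fy=1.6))
E
```

```text
time_s: 13.07
position: [446.8, 297.2, 127.0]
orientation: [0.0, 0.707, 0.707, 0.0]
ft_force: [-0.4, -0.1, -0.5]
width: 0.905
time_s: 13.48
position: [446.3, 297.0, 256.2]
orientation: [-0.0, 0.707, 0.707, -0.0]
ft_force: [0.3, -0.0, 0.8]
width: 1.001
time_s: 13.9
position: [446.5, 168.0, 279.1]
orientation: [0.0, 0.707, 0.708, 0.0]
ft_force: [1.1, -0.3, 0.3]
width: 0.998
time_s: 14.15
position: [446.9, 148.3, 279.2]
orientation: [0.0, 0.708, 0.706, 0.0]
ft_force: [-0.2, 1.2, -1.1]
width: 1.0
[446.9 148.3 279.2]
```

View pics/c4.png

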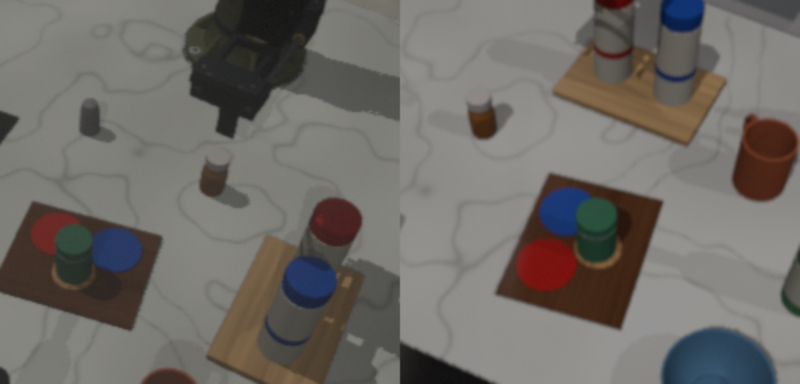

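Both canisters stand upright and released on the board. The coasters are now bare, so I'll measure them directly, along with the green tin, and check them against the layout fit.

```bash
cat > coast.py <<'E'
from h import *
HSV['red'][2]=25;HSV['blue'][2]=25;HSV['red'][1]=HSV['blue'][1]=110
def coaster(n,im,col,near):
    c=imaging.calibration(n); u,v=proj(c,[*near,10]); m=mask(im,col)
    b,l=blobs(m); i=min(b,key=lambda t:np.hypot(t[2][0]-u,t[2][1]-v)); cs,_=cv2.findContours((l==i[0]).astype(np.uint8),0,1)
    q=plane(c,max(cs,key=len)[:,0],10)
    s=least_squares(lambda p:np.hypot(*(q-p).T)-39.5,near,loss='soft_l1',f_scale=1.)
    return s.x,np.median(abs(s.fun)),i[1][4]
if __name__=="__main__":
    est=dict(red=(552.2,-50.6),blue=(531,36.8))
    for n in("scene","side"):
        im=cv2.imread(f"pics/{n}4.png")[:,:,::-1].copy()
        for k in est: x,f,a=coaster(n,im,k,est[k]); print(n,k,x.round(1),round(f,2),a)
    bs=[]
    for n,roi in dict(scene=(260,198,292,240),side=(265,180,305,226)).items():
        im=cv2.imread(f"pics/{n}4.png")[:,:,::-1].copy(); m=mask(im,'green'); k=m*0; x0,y0,x1,y1=roi; k[y0:y1,x0:x1]=m[y0:y1,x0:x1]; bs.append(bearing(imaging.calibration(n),k)); print(n,k.sum())
    P=tri(bs); print('green',P.round(1),[round(np.sin(h)*np.linalg.norm(P-C),1) for C,_,h in bs])
E
python3 coast.py
```

```text
scene red [553.5 -53.6] 1.26 458
scene blue [531.6  35.9] 2.05 670
side red [555.  -51.4] 1.89 1097
side blue [533.8  35.8] 1.32 605
scene 282
side 760
green [596.7   6.8] [np.float64(23.0), np.float64(24.2)]
```

```bash
python3 -m crank '[[[-0.5,0.5,0],0,0],[[-0.7,0.7,0],0,0],[[-0.7,0.7,0],0,0],[[-0.7,0.7,0],0,0],[[-0.6,0.7,0.5],0,0]]'; python3 -m crank '[[[-0.34,0.45,0.7],0,0],[[0,0,0.8],0,0],[[0,0,0.7],0,0],[[0,0,0],0,0],[[0,0,0],0,0]]';
```

```text
time_s: 14.72
position: [582.3, 21.1, 262.8]
orientation: [0.003, 0.706, 0.708, 0.003]
ft_force: [1.3, -0.4, 0.8]
width: 1.0
time_s: 15.13
position: [595.7, 9.3, 169.8]
orientation: [-0.002, 0.706, 0.708, -0.001]
ft_force: [0.4, 0.7, 0.7]
width: 0.999
```

```bash
python3 -m crank '[[[-0.05,0.03,0.5],0,0],[[0,0,0.8],0,0],[[0,0,0.8],0,0],[[0,0,0.6],0,0],[[0,0,0.4],0,0]]'; python3 -m crank '[[[0,0,0.1],0,0],[[0,0,0],0,0],[[0,0,0],0,0]]'; python3 -m crank '[[[0,0,0],0,1],[[0,0,0],0,1],[[0,0,0],0,1],[[0,0,0],0,1],[[0,0,0],0,1]]';python3 -m crank '[[[0,0,0],0,1],[[0,0,0],0,1],[[0,0,0],0,1],[[0,0,0],0,1]]'
```

```text
time_s: 15.55
position: [598.5, 7.0, 47.5]
orientation: [0.0, 0.706, 0.708, 0.001]
ft_force: [-0.1, -0.2, -0.2]
width: 1.0
time_s: 15.8
position: [599.8, 6.5, 45.8]
orientation: [0.001, 0.707, 0.707, 0.001]
ft_force: [-0.9, 0.7, 0.1]
width: 1.0
time_s: 16.22
position: [598.0, 5.7, 43.7]
orientation: [0.0, 0.707, 0.707, 0.0]
ft_force: [-0.3, 0.1, -0.4]
width: 0.704
time_s: 16.55
position: [597.5, 5.7, 43.3]
orientation: [-0.0, 0.707, 0.707, -0.0]
ft_force: [-2.3, -0.1, 1.5]
width: 0.594
```

```bash
python3 -m crank '[[[0,0,-0.2],0,1],[[0,0,-0.6],0,1],[[0,0,-0.9],0,1],[[0,0,-0.9],0,1],[[0,0,-0.4],0,1]]'; python3 -m crank '[[[-0.3,-0.3,0],0,1],[[-0.6,-0.5,0],0,1],[[-0.7,-0.5,0],0,1],[[-0.7,-0.5,0],0,1],[[-0.7,-0.5,0],0,1]]'; python3 -m crank '[[[-0.8,-0.5,0],0,1],[[-0.8,-0.5,0],0,1],[[-0.8,-0.39,0],0,1],[[-0.8,0,0],0,1],[[-0.7,0,0],0,1]]'; python3 -m crank '[[[-0.6,0,0],0,1],[[-0.4,0,0],0,1],[[-0.17,0,0],0,1],[[0,0,0],0,1],[[0,0,0],0,1]]';python3 -m crank '[[[0,0,0],0,1],[[0,0,0],0,1],[[0,0,0],0,1]]'
```

```text
time_s: 16.97
position: [600.2, 5.9, 168.5]
orientation: [0.002, 0.707, 0.707, 0.003]
ft_force: [1.3, 0.0, -1.7]
width: 0.594
time_s: 17.38
position: [504.8, -115.2, 163.4]
orientation: [0.0, 0.707, 0.707, 0.0]
ft_force: [-0.1, -1.0, -1.2]
width: 0.592
time_s: 17.8
position: [448.8, -272.7, 163.8]
orientation: [0.001, 0.708, 0.706, 0.0]
ft_force: [0.9, 1.0, -1.1]
width: 0.592
time_s: 18.22
position: [450.3, -316.0, 163.0]
orientation: [-0.0, 0.707, 0.707, 0.0]
ft_force: [0.1, 1.3, -2.2]
width: 0.59
time_s: 18.47
position: [450.6, -315.8, 163.3]
orientation: [-0.0, 0.706, 0.708, 0.0]
ft_force: [0.1, -0.9, -2.2]
width: 0.591
```

Over the trivet (its centre is about (450,-317)). Lower by about 120 mm.

```bash
python3 -m crank '[[[-0.02,0,0.4],0,1],[[0,0,0.7],0,1],[[0,0,0.7],0,1],[[0,0,0.6],0,1],[[0,0,0.3],0,1]]'; python3 -m crank '[[[0,0,0.15],0,1],[[0,0,0.05],0,1],[[0,0,0],0,1],[[0,0,0],0,1]]';python3 -m crank '[[[0,0,0.05],0,1],[[0,0,0],0,1],[[0,0,0],0,1]]'
```

```text
time_s: 18.88
position: [448.6, -316.0, 52.3]
orientation: [-0.002, 0.707, 0.708, -0.0]
ft_force: [-1.0, 0.1, -1.8]
width: 0.589
time_s: 19.22
position: [451.3, -318.5, 48.7]
orientation: [0.001, 0.707, 0.707, 0.0]
ft_force: [0.1, -0.3, -2.3]
width: 0.592
time_s: 19.47
position: [450.6, -318.1, 45.9]
orientation: [0.001, 0.707, 0.707, 0.0]
ft_force: [-0.5, 0.0, -2.2]
width: 0.593
```

```bash
python3 -m crank '[[[0,0,0.05],0,1],[[0,0,0],0,1],[[0,0,0],0,1]]';python3 -m crank '[[[0,0,0.03],0,1],[[0,0,0],0,1],[[0,0,0],0,1]]'
```

```text
time_s: 19.72
position: [450.3, -317.9, 43.3]
orientation: [0.0, 0.707, 0.707, 0.0]
ft_force: [0.2, -0.2, -1.2]
width: 0.587
time_s: 19.97
position: [450.3, -317.9, 43.3]
orientation: [0.0, 0.707, 0.707, 0.0]
ft_force: [-2.6, 1.4, 6.4]
width: 0.592
```

```bash
python3 -m crank '[[[0,0,0],0,0.5],[[0,0,0],0,0],[[0,0,0],0,0],[[0,0,0],0,0],[[0,0,0],0,0]]'; python3 -m crank '[[[0,0,0],0,0],[[0,0,-0.5],0,0],[[0,0,-0.9],0,0],[[0,0,-0.9],0,0],[[0,0,-0.9],0,0]]'; python3 -m crank '[[[0,0,-0.9],0,0],[[0,-0.3,-0.9],0,0],[[0,-0.5,-0.5],0,0],[[0.5,0,0],0,0],[[0.5,0,0],0,0]]'; python3 -m crank '[[[0.5,0,0],0,0],[[0.5,0,0],0,0],[[0.5,0,0],0,0],[[0,0,0],0,0],[[0,0,0],0,0]]'
python3 - <<'E'
from h import *
print(np.round(r.state()['position'],1))
im={}
for n in ("scene","side"): im[n]=imaging.grab_frame(n); cv2.imwrite(f"pics/{n}5.png",im[n][:,:,::-1])
for col,near,h in (('green',(450,-317),85),('yellow',(560.6,-317.3),79)):
    bs=[]
    for n in im:
        c=imaging.calibration(n); u,v=proj(c,[*near,h-30]); m=mask(im[n],col); k=m*0; u,v=int(u),int(v); k[v-30:v+32,u-27:u+27]=m[v-30:v+32,u-27:u+27]
        bs.append(bearing(c,k)); print(n,col,k.sum())
    P=tri(bs); print(col,P.round(1),[round(float(np.sin(h)*np.linalg.norm(P-C)),1) for C,_,h in bs])
a=im["scene"][90:250,120:340,::-1]; b=im["side"][230:390,60:280,::-1]
cv2.imwrite("pics/c5.png",cv2.resize(np.hstack([a,b]),None,fx=1.8,fy=1.8))
E
```

```text
time_s: 20.38
position: [450.2, -317.9, 42.0]
orientation: [0.0, 0.707, 0.707, 0.0]
ft_force: [-0.2, -0.7, 0.3]
width: 0.812
time_s: 20.8
position: [449.7, -317.6, 171.1]
orientation: [-0.0, 0.707, 0.707, -0.0]
ft_force: [0.7, 0.5, 0.2]
width: 0.996
time_s: 21.22
position: [417.7, -279.5, 264.2]
orientation: [0.002, 0.709, 0.706, 0.0]
ft_force: [-0.0, 1.2, -0.5]
width: 0.999
time_s: 21.63
position: [418.4, -217.1, 262.2]
orientation: [0.0, 0.706, 0.708, -0.0]
ft_force: [1.1, -0.3, 0.8]
width: 0.997
[ 418.4 -217.1  262.2]
scene green 143
side green 951
green [ 450.6 -317.7] [21.3, 26.8]
scene yellow 508
side yellow 1326
yellow [ 560.5 -317.2] [24.9, 27.6]
```

View pics/c5.png

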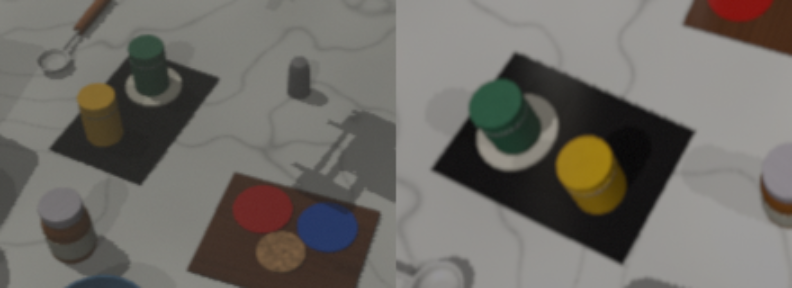

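Green is centred and upright on the trivet (crops (148,65) and (505,120)), at (450.6,-317.7). I'll measure the bare cork coaster from the same pictures while moving over to yellow.

```bash
python3 - <<'E'
from h import *
HSV['cork']=[(6,26),50,40]
for n in("scene","side"):
    c=imaging.calibration(n); im=cv2.imread(f"pics/{n}5.png")[:,:,::-1].copy()
    q0=np.array([597.,6.5]); u,v=map(int,proj(c,[*q0,10])); g=cv2.cvtColor(im,cv2.COLOR_RGB2HSV)
    print(n,(u,v),g[v,u],g[v+22,u-5])
    m=((g[:,:,2]>0.5*(g[v,u,2].astype(int)+g[v+22,u-5,2]))&(g[:,:,0]<30)&(g[:,:,0]>5)&(g[:,:,1]<(int(g[v,u,1])+45))).astype(np.uint8); k=m*0; k[v-20:v+20,u-25:u+25]=m[v-20:v+20,u-25:u+25]
    k=cv2.morphologyEx(k,cv2.MORPH_CLOSE,np.ones((5,5),np.uint8)); b,l=blobs(k,30); i=max(b,key=lambda t:t[1][4])
    cs,_=cv2.findContours((l==i[0]).astype(np.uint8),0,1); q=plane(c,cs[0][:,0],10)
    s=least_squares(lambda p:np.hypot(*(q-p).T)-31.5,q0,loss='soft_l1'); print(i[1],s.x.round(1),np.median(abs(s.fun)).round(2))
E
python3 -m crank '[[[-0.5,0.5,0],0,0],[[-0.5,0.7,0],0,0],[[-0.5,0.7,0],0,0],[[-0.5,0.7,0],0,0],[[-0.3,0.6,0.3],0,0]]'; python3 -m crank '[[[-0.2,0.35,0.6],0,0],[[0,0,0.8],0,0],[[0,0,0.6],0,0],[[0,0,0],0,0],[[0,0,0],0,0]]'
```

```text
scene (276, 229) [ 15 108 102] [12 96 61]
[262, 218, 28, 23, 491] [597.3   4.8] 0.79
side (282, 213) [ 15 130 124] [ 12 163  69]
[268, 202, 31, 26, 601] [600.    6.3] 0.7
time_s: 22.15
position: [547.9, -314.6, 251.6]
orientation: [0.003, 0.708, 0.706, -0.0]
ft_force: [-0.1, -0.2, 1.0]
width: 0.998
time_s: 22.57
position: [558.9, -318.6, 168.5]
orientation: [-0.002, 0.708, 0.707, -0.001]
ft_force: [0.1, 0.7, 0.9]
width: 1.004
```

```bash
python3 -m crank '[[[0.02,0.03,0.5],0,0],[[0,0,0.8],0,0],[[0,0,0.8],0,0],[[0,0,0.6],0,0],[[0,0,0.4],0,0]]'; python3 -m crank '[[[0,0,0.16],0,0],[[0,0,0],0,0],[[0,0,0],0,0]]'; python3 -m crank '[[[0,0,0],0,1],[[0,0,0],0,1],[[0,0,0],0,1],[[0,0,0],0,1],[[0,0,0],0,1]]';python3 -m crank '[[[0,0,0],0,1],[[0,0,0],0,1],[[0,0,0],0,1],[[0,0,0],0,1]]'
```

```text
time_s: 22.98
position: [561.5, -317.8, 46.1]
orientation: [0.0, 0.707, 0.707, -0.0]
ft_force: [0.5, 0.4, -0.4]
width: 0.996
time_s: 23.23
position: [562.7, -318.1, 41.9]
orientation: [0.002, 0.707, 0.707, 0.0]
ft_force: [0.1, 0.2, 0.1]
width: 1.0
time_s: 23.65
position: [561.6, -317.2, 40.2]
orientation: [0.0, 0.707, 0.707, 0.0]
ft_force: [-0.1, 0.9, -1.4]
width: 0.707
time_s: 23.98
position: [561.2, -317.1, 39.8]
orientation: [-0.0, 0.707, 0.707, -0.0]
ft_force: [-0.3, 0.3, 2.6]
width: 0.593
```

```bash
python3 -m crank '[[[0,0,-0.2],0,1],[[0,0,-0.6],0,1],[[0,0,-0.9],0,1],[[0,0,-0.9],0,1],[[0,0,-0.4],0,1]]'; python3 -m crank '[[[0.3,0.1,0],0,1],[[0.6,0.2,0],0,1],[[0.7,0.2,0],0,1],[[0.7,0.2,0],0,1],[[0.7,0.22,0],0,1]]'; python3 -m crank '[[[0.8,0,0],0,1],[[0.8,0,0],0,1],[[0.8,0,0],0,1],[[0.8,0,0],0,1],[[0.7,0,0],0,1]]'; python3 -m crank '[[[0.6,0,0],0,1],[[0.4,0,0],0,1],[[0.18,0,0],0,1],[[0,0,0],0,1],[[0,0,0],0,1]]';python3 -m crank '[[[0,0,0],0,1],[[0,0,0],0,1],[[0,0,0],0,1]]'
```

```text
time_s: 24.4
position: [563.4, -318.1, 165.2]
orientation: [0.003, 0.707, 0.707, 0.001]
ft_force: [-0.3, -0.9, -1.0]
width: 0.593
time_s: 24.82
position: [597.6, -194.5, 158.0]
orientation: [-0.001, 0.707, 0.707, -0.0]
ft_force: [0.3, -0.6, -1.9]
width: 0.589
time_s: 25.23
position: [597.0, -37.2, 158.0]
orientation: [-0.001, 0.706, 0.708, -0.0]
ft_force: [1.1, -0.1, -1.2]
width: 0.589
time_s: 25.65
position: [597.7, 5.6, 158.8]
orientation: [-0.0, 0.707, 0.707, -0.001]
ft_force: [-0.8, 0.2, -1.9]
width: 0.589
time_s: 25.9
position: [598.2, 4.4, 159.5]
orientation: [0.0, 0.708, 0.706, -0.0]
ft_force: [0.4, -1.6, -1.3]
width: 0.585
```

```bash
python3 -m crank '[[[0.03,0,0.4],0,1],[[0,0,0.7],0,1],[[0,0,0.7],0,1],[[0,0,0.5],0,1],[[0,0,0.3],0,1]]'; python3 -m crank '[[[0,0,0.13],0,1],[[0,0,0],0,1],[[0,0,0],0,1],[[0,0,0],0,1]]';python3 -m crank '[[[0,0,0.05],0,1],[[0,0,0],0,1],[[0,0,0],0,1]]'
```

```text
time_s: 26.32
position: [596.4, 6.3, 52.8]
orientation: [-0.001, 0.708, 0.707, -0.002]
ft_force: [0.1, 0.3, -1.5]
width: 0.592
time_s: 26.65
position: [599.6, 7.3, 52.2]
orientation: [0.001, 0.707, 0.707, 0.001]
ft_force: [-0.2, 0.2, -2.1]
width: 0.59
time_s: 26.9
position: [598.5, 7.4, 49.0]
orientation: [0.0, 0.707, 0.707, 0.0]
ft_force: [0.2, 0.3, -1.9]
width: 0.593
```

```bash
python3 -m crank '[[[0,0,0.05],0,1],[[0,0,0],0,1],[[0,0,0],0,1]]';python3 -m crank '[[[0,0,0.03],0,1],[[0,0,0],0,1],[[0,0,0],0,1]]'; python3 -m crank '[[[0,0,0.02],0,1],[[0,0,0],0,1],[[0,0,0],0,1]]'
```

```text
time_s: 27.15
position: [598.1, 7.4, 46.3]
orientation: [-0.0, 0.707, 0.707, -0.0]
ft_force: [-0.5, -0.6, -1.3]
width: 0.589
time_s: 27.4
position: [598.4, 7.3, 45.7]
orientation: [0.0, 0.707, 0.707, 0.0]
ft_force: [-0.6, 0.1, 2.7]
width: 0.593
time_s: 27.65
position: [598.4, 7.3, 45.7]
orientation: [0.0, 0.707, 0.707, 0.0]
ft_force: [-3.4, 0.7, 7.5]
width: 0.593
```

Contact again. Release, lift, move toward the board (clear of the tray) and measure everything.

```bash
python3 -m crank '[[[0,0,0],0,0.5],[[0,0,0],0,0],[[0,0,0],0,0],[[0,0,0],0,0],[[0,0,0],0,0]]'; python3 -m crank '[[[0,0,0],0,0],[[0,0,-0.5],0,0],[[0,0,-0.9],0,0],[[0,0,-0.9],0,0],[[0,0,-0.9],0,0]]'; python3 -m crank '[[[0,-0.5,-0.9],0,0],[[0,-0.8,-0.9],0,0],[[0.5,-0.8,-0.7],0,0],[[0.8,-0.8,0],0,0],[[0.8,-0.5,0],0,0]]'; python3 -m crank '[[[0.8,-0.4,0],0,0],[[0.6,0,0],0,0],[[0,0,0],0,0],[[0,0,0],0,0]]'
python3 - <<'E'
from h import *
print(np.round(r.state()['position'],1))
im={}
for n in ("scene","side"): im[n]=imaging.grab_frame(n); cv2.imwrite(f"pics/{n}6.png",im[n][:,:,::-1])
for col,near,h in (('green',(450,-317),50),('yellow',(598,7),50),('red',(447,297),167),('blue',(551,304),167)):
    bs=[]
    for n in im:
        c=imaging.calibration(n); u,v=proj(c,[*near,h]); m=mask(im[n],col); u,v=int(u),int(v); w=28 if h<100 else 19; k=m*0; k[max(v-w,0):v+w,u-w:u+w]=m[max(v-w,0):v+w,u-w:u+w]
        if k.sum()>60: bs.append(bearing(c,k)); print(n,col,k.sum(),end=' ')
    P=tri(bs); print(col,P.round(1),[round(float(np.sin(h)*np.linalg.norm(P-C)),1) for C,_,h in bs])
a=im["scene"][60:300,230:480,::-1]; b=im["side"][60:300,160:410,::-1]
cv2.imwrite("pics/c6.png",cv2.resize(np.hstack([a,b]),None,fx=1.6,fy=1.6))
E
```

```text
time_s: 28.07
position: [598.2, 7.3, 44.2]
orientation: [0.0, 0.707, 0.707, 0.0]
ft_force: [1.3, 0.5, 0.3]
width: 0.806
time_s: 28.48
position: [597.7, 7.3, 173.4]
orientation: [-0.0, 0.707, 0.707, -0.0]
ft_force: [0.8, -0.7, -0.2]
width: 0.991
time_s: 28.9
position: [471.8, 86.2, 266.8]
orientation: [0.001, 0.708, 0.706, 0.002]
ft_force: [0.7, 1.3, -0.2]
width: 1.001
time_s: 29.23
position: [456.3, 143.7, 264.5]
orientation: [0.0, 0.706, 0.708, 0.0]
ft_force: [0.6, -0.9, 0.5]
width: 1.0
[456.3 143.7 264.5]
scene green 142 side green 998 green [ 450.6 -317.8] [21.3, 26.9]
scene yellow 687 side yellow 1025 yellow [600.4   4.8] [24.7, 27.9]
scene red 65 side red 440 red [442.7 315.1] [8.9, 25.2]
scene blue 522 side blue 544 blue [552.3 303.8] [27.6, 27.1]
```

View pics/c6.png

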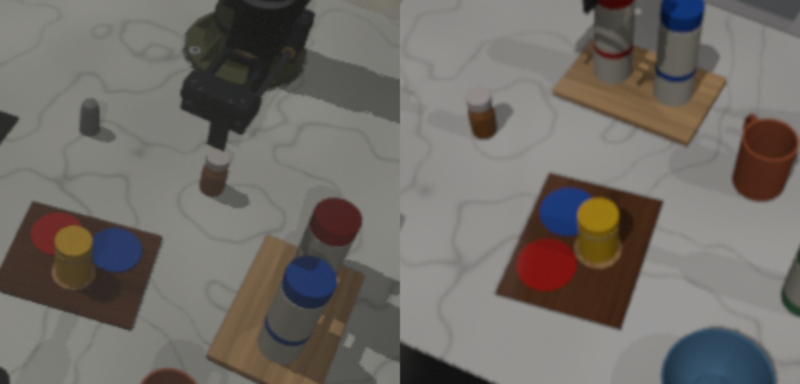

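Yellow sits centred on the cork coaster: (600,5) against the coaster's (598.6,5.5) in the same views. Both canisters are still upright on the board. The red reading is unreliable because the lid is in shadow in the scene view, so I'll regrasp at the known release pose.

```bash
python3 -m crank '[[[0.4,-0.1,0],0,0],[[0.8,-0.13,0],0,0],[[0.9,0,0],0,0],[[0.9,0,0],0,0],[[0.6,0,0],0,0]]'; python3 -m crank '[[[0.24,0,0],0,0],[[0,0,0],0,0],[[0,0,0],0,0],[[0,0,0],0,0]]'
```

```text
time_s: 29.75
position: [447.7, 288.4, 264.2]
orientation: [-0.0, 0.707, 0.707, 0.0]
ft_force: [-0.1, 0.8, 0.1]
width: 0.996
time_s: 30.08
position: [448.6, 293.4, 264.2]
orientation: [0.001, 0.708, 0.706, -0.001]
ft_force: [0.1, -0.4, 0.5]
width: 0.996
```

```bash
python3 -m crank '[[[0.04,-0.03,0.4],0,0],[[0,0,0.8],0,0],[[0,0,0.8],0,0],[[0,0,0.7],0,0],[[0,0,0.5],0,0]]'; python3 -m crank '[[[0,0,0.1],0,0],[[0,0,0],0,0],[[0,0,0],0,0],[[0,0,0],0,0]]'
```

```text
time_s: 30.5
position: [446.1, 294.3, 133.9]
orientation: [0.0, 0.708, 0.706, -0.002]
ft_force: [0.4, -0.7, -0.2]
width: 1.003
time_s: 30.83
position: [447.7, 297.9, 134.4]
orientation: [0.001, 0.707, 0.707, 0.002]
ft_force: [0.1, 0.3, 0.0]
width: 1.002
```

```bash
python3 -m crank '[[[0,0,0.08],0,0],[[0,0,0],0,0],[[0,0,0],0,1],[[0,0,0],0,1],[[0,0,0],0,1]]'; python3 -m crank '[[[0,0,0],0,1],[[0,0,0],0,1],[[0,0,0],0,1],[[0,0,0],0,1],[[0,0,0],0,1]]';python3 -m crank '[[[0,0,0],0,1]]'; python3 -m crank '[[[0,0,-0.2],0,1],[[0,0,-0.6],0,1],[[0,0,-0.9],0,1],[[0,0,-0.9],0,1],[[0,0,-0.4],0,1]]'
```

```text
time_s: 31.25
position: [446.4, 297.8, 129.4]
orientation: [0.0, 0.707, 0.707, 0.0]
ft_force: [0.3, 1.0, -0.6]
width: 0.851
time_s: 31.67
position: [446.5, 297.8, 129.2]
orientation: [0.0, 0.707, 0.707, 0.0]
ft_force: [1.2, 0.5, -1.4]
width: 0.684
time_s: 31.75
position: [446.4, 297.8, 129.2]
orientation: [0.0, 0.707, 0.707, 0.0]
ft_force: [0.7, 0.8, -0.0]
width: 0.685
time_s: 32.17
position: [447.1, 298.7, 253.9]
orientation: [0.001, 0.707, 0.707, 0.002]
ft_force: [0.5, 0.7, -3.0]
width: 0.688
```

```bash
python3 -m crank '[[[-0.3,0,0],0,1],[[-0.6,0,0],0,1],[[-0.8,0,0],0,1],[[-0.8,0.2,0],0,1],[[-0.8,0.4,0],0,1]]'; python3 -m crank '[[[-0.8,0.5,0],0,1],[[-0.8,0.5,0],0,1],[[-0.8,0.5,0],0,1],[[-0.8,0.4,0],0,1],[[-0.8,0.15,0],0,1]]'; python3 -m crank '[[[-0.7,0,0],0,1],[[-0.5,0,0],0,1],[[-0.27,0,0],0,1],[[0,0,0],0,1],[[0,0,0],0,1]]'; python3 -m crank '[[[0,0,0.4],0,1],[[0,0,0.7],0,1],[[0,0,0.7],0,1],[[0,0,0.5],0,1],[[0,0,0],0,1]]'; python3 -m crank '[[[0,0,0],0,1],[[0,0,0],0,1],[[0,0,0],0,1]]'
```

```text
time_s: 32.58
position: [467.5, 163.5, 247.1]
orientation: [-0.001, 0.706, 0.708, -0.002]
ft_force: [1.4, 0.5, -3.4]
width: 0.685
time_s: 33.0
position: [552.0, 2.7, 246.5]
orientation: [-0.001, 0.707, 0.707, -0.001]
ft_force: [0.0, 0.1, -2.9]
width: 0.68
time_s: 33.42
position: [551.4, -52.5, 248.1]
orientation: [-0.001, 0.707, 0.707, -0.0]
ft_force: [0.4, -0.9, -3.8]
width: 0.685
time_s: 33.83
position: [548.4, -49.9, 151.9]
orientation: [-0.004, 0.706, 0.709, -0.003]
ft_force: [-1.6, -1.0, -4.1]
width: 0.682
time_s: 34.08
position: [553.7, -52.3, 159.4]
orientation: [0.001, 0.707, 0.708, 0.001]
ft_force: [0.3, 0.1, -3.1]
width: 0.687
```

```bash
python3 -m crank '[[[0,0,0.3],0,1],[[0,0,0.25],0,1],[[0,0,0.1],0,1],[[0,0,0],0,1],[[0,0,0],0,1]]'; python3 -m crank '[[[0,0,0.08],0,1],[[0,0,0],0,1],[[0,0,0],0,1]]';python3 -m crank '[[[0,0,0.05],0,1],[[0,0,0],0,1],[[0,0,0],0,1]]'
```

```text
time_s: 34.5
position: [551.8, -53.1, 130.6]
orientation: [-0.0, 0.707, 0.707, -0.0]
ft_force: [-0.1, -0.1, -3.9]
width: 0.688
time_s: 34.75
position: [552.3, -53.1, 128.1]
orientation: [0.0, 0.707, 0.707, 0.0]
ft_force: [0.2, 0.6, -3.5]
width: 0.681
time_s: 35.0
position: [552.2, -53.1, 126.0]
orientation: [-0.0, 0.707, 0.707, -0.0]
ft_force: [-0.0, -0.4, -4.2]
width: 0.682
```

```bash
python3 -m crank '[[[0.02,0.02,0.04],0,1],[[0,0,0],0,1],[[0,0,0],0,1]]'; python3 -m crank '[[[0,0,0.03],0,1],[[0,0,0],0,1],[[0,0,0],0,1]]'
```

```text
time_s: 35.25
position: [553.1, -52.2, 124.4]
orientation: [-0.0, 0.707, 0.707, -0.0]
ft_force: [0.6, 0.2, -3.9]
width: 0.685
time_s: 35.5
position: [553.3, -52.2, 124.2]
orientation: [0.0, 0.707, 0.707, 0.0]
ft_force: [-1.6, 0.2, 3.4]
width: 0.688
```

```bash
python3 -m crank '[[[0,0,0],0,0.5],[[0,0,0],0,0],[[0,0,0],0,0],[[0,0,0],0,0],[[0,0,0],0,0]]'; python3 -m crank '[[[0,0,0],0,0],[[0,0,-0.5],0,0],[[0,0,-0.9],0,0],[[0,0,-0.9],0,0],[[0,0,-0.9],0,0]]'; python3 -m crank '[[[0,0,-0.6],0,0],[[0.5,0,0],0,0],[[0.9,0,0],0,0],[[0.9,0,0],0,0],[[0.9,0,0],0,0]]';python3 -m crank '[[[0.9,0,0],0,0],[[0.9,0,0],0,0],[[0.9,0,0],0,0],[[0.9,0,0],0,0],[[0.9,0,0],0,0]]';python3 -m crank '[[[0.8,0,0],0,0],[[0.4,0,0],0,0],[[0,0,0],0,0],[[0,0,0],0,0],[[0,0,0],0,0]]'
python3 - <<'E'
from h import *
print(np.round(r.state()['position'],1))
im={}
for n in ("scene","side"): im[n]=imaging.grab_frame(n); cv2.imwrite(f"pics/{n}7.png",im[n][:,:,::-1])
for col,near,h in (('red',(553,-51),160),):
    bs=[]
    for n in im:
        c=imaging.calibration(n); u,v=proj(c,[*near,h]); m=mask(im[n],col); u,v=int(u),int(v); w=22; k=m*0; k[v-w:v+w,u-w:u+w]=m[v-w:v+w,u-w:u+w]
        bs.append(bearing(c,k)); print(n,col,k.sum())
    P=tri(bs); print(col,P.round(1),[round(float(np.sin(h)*np.linalg.norm(P-C)),1) for C,_,h in bs])
a=im["scene"][60:300,230:480,::-1]; b=im["side"][60:300,160:410,::-1]
cv2.imwrite("pics/c7.png",cv2.resize(np.hstack([a,b]),None,fx=1.6,fy=1.6))
E
```

```text
time_s: 35.92
position: [553.2, -52.3, 123.1]
orientation: [0.0, 0.707, 0.707, 0.0]
ft_force: [-0.6, -0.4, 0.4]
width: 0.904
time_s: 36.33
position: [552.7, -52.3, 252.3]
orientation: [-0.0, 0.707, 0.707, -0.0]
ft_force: [1.5, -0.2, 0.3]
width: 0.999
time_s: 36.75
position: [553.1, 76.8, 275.5]
orientation: [0.0, 0.708, 0.707, 0.0]
ft_force: [1.4, 0.7, 0.0]
width: 0.997
time_s: 37.17
position: [552.9, 257.4, 275.2]
orientation: [0.0, 0.707, 0.707, 0.0]
ft_force: [-0.4, 0.5, 0.2]
width: 1.001
time_s: 37.58
position: [553.6, 302.3, 274.9]
orientation: [0.001, 0.708, 0.707, -0.0]
ft_force: [-0.9, -0.3, -0.1]
width: 1.001
[553.6 302.3 274.9]
scene red 405
side red 695
red [558.7 -48. ] [26.4, 25.5]
```

View pics/c7.png

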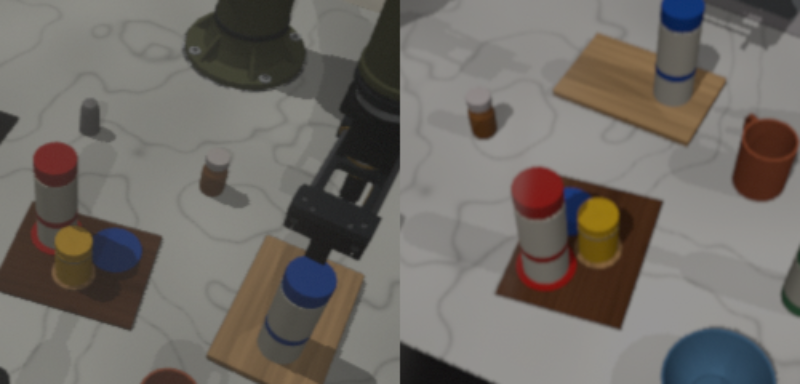

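```bash
python3 - <<'E'
from h import *
for t in(1,7):
    bs=[]
    for n in("scene","side"):
        im=cv2.imread(f"pics/{n}{t}.png")[:,:,::-1].copy(); c=imaging.calibration(n); u,v=map(int,proj(c,[553,-51,160])); w=22; m=mask(im,'red'); k=m*0; k[v-w:v+w,u-w:u+w]=m[v-w:v+w,u-w:u+w]
        bs.append(bearing(c,k)); y,x=np.nonzero(k); print(t,n,k.sum(),x.mean().round(1),y.mean().round(1))
    print(tri(bs).round(1))
E
```

```text
1 scene 406 264.1 158.9
1 side 720 247.0 180.0
[556.  -49.9]
7 scene 405 264.1 159.2
7 side 695 248.0 180.2
[558.7 -48. ]
```

The red lid is within 1 px of where it was at the start in both views, about 2–3 mm, so it is well centred. Now blue, back to its original pose.

```bash
python3 -m crank '[[[0.02,-0.03,0.4],0,0],[[0,0,0.8],0,0],[[0,0,0.8],0,0],[[0,0,0.7],0,0],[[0,0,0.5],0,0]]'; python3 -m crank '[[[0,0,0.4],0,0],[[0,0,0],0,0],[[0,0,0],0,0],[[0,0,0],0,0]]'
```

```text
time_s: 38.1
position: [551.4, 301.9, 144.5]
orientation: [0.0, 0.708, 0.706, -0.001]
ft_force: [0.2, -0.2, -0.2]
width: 0.998
time_s: 38.43
position: [553.0, 304.2, 132.8]
orientation: [0.0, 0.708, 0.707, 0.001]
ft_force: [-0.1, 0.2, 0.7]
width: 0.998
```

```bash
python3 -m crank '[[[0,-0.02,0.07],0,0],[[0,0,0],0,0],[[0,0,0],0,1],[[0,0,0],0,1],[[0,0,0],0,1]]'; python3 -m crank '[[[0,0,0],0,1],[[0,0,0],0,1],[[0,0,0],0,1],[[0,0,0],0,1],[[0,0,0],0,1]]';python3 -m crank '[[[0,0,0],0,1]]'; python3 -m crank '[[[0,0,-0.2],0,1],[[0,0,-0.6],0,1],[[0,0,-0.9],0,1],[[0,0,-0.9],0,1],[[0,0,-0.4],0,1]]'
```

```text
time_s: 38.85
position: [551.2, 304.7, 128.8]
orientation: [0.0, 0.707, 0.707, 0.0]
ft_force: [-0.7, -0.2, -0.6]
width: 0.852
time_s: 39.27
position: [551.0, 304.6, 128.5]
orientation: [0.0, 0.707, 0.707, 0.0]
ft_force: [-0.6, 0.4, 0.0]
width: 0.682
time_s: 39.35
position: [551.0, 304.6, 128.4]
orientation: [0.0, 0.707, 0.707, -0.0]
ft_force: [-0.4, 0.4, 1.1]
width: 0.68
time_s: 39.77
position: [552.4, 305.4, 253.7]
orientation: [0.001, 0.707, 0.707, 0.003]
ft_force: [0.7, 0.7, -2.2]
width: 0.683
```

```bash
python3 -m crank '[[[-0.3,-0.1,0],0,1],[[-0.6,-0.1,0],0,1],[[-0.8,-0.1,0],0,1],[[-0.8,-0.1,0],0,1],[[-0.8,-0.07,0],0,1]]'; python3 -m crank '[[[-0.8,0,0],0,1],[[-0.8,0,0],0,1],[[-0.7,0,0],0,1],[[-0.6,0,0],0,1],[[-0.4,0,0],0,1]]'; python3 -m crank '[[[-0.12,0,0],0,1],[[0,0,0],0,1],[[0,0,0],0,1],[[0,0,0],0,1]]'; python3 -m crank '[[[0,0,0.4],0,1],[[0,0,0.6],0,1],[[0,0,0.6],0,1],[[0,0,0.5],0,1],[[0,0,0.2],0,1]]'; python3 -m crank '[[[0,0,0],0,1],[[0,0,0],0,1],[[0,0,0],0,1]]'
```

```text
time_s: 40.18
position: [530.3, 169.9, 246.2]
orientation: [-0.001, 0.707, 0.707, -0.002]
ft_force: [1.4, 0.4, -2.5]
width: 0.686
time_s: 40.6
position: [530.4, 35.8, 246.4]
orientation: [-0.001, 0.709, 0.706, -0.002]
ft_force: [-0.1, -0.2, -2.3]
width: 0.683
time_s: 40.93
position: [531.8, 37.6, 247.9]
orientation: [-0.001, 0.706, 0.708, -0.0]
ft_force: [0.3, 0.3, -2.8]
width: 0.684
time_s: 41.35
position: [530.0, 37.4, 153.0]
orientation: [-0.002, 0.706, 0.708, -0.002]
ft_force: [-0.6, 0.6, -3.3]
width: 0.683
time_s: 41.6
position: [533.4, 36.4, 158.0]
orientation: [0.001, 0.707, 0.707, 0.001]
ft_force: [0.9, -0.0, -2.6]
width: 0.684
```

```bash
python3 -m crank '[[[0,0,0.3],0,1],[[0,0,0.25],0,1],[[0,0,0.1],0,1],[[0,0,0],0,1],[[0,0,0],0,1]]'; python3 -m crank '[[[0,0,0.08],0,1],[[0,0,0],0,1],[[0,0,0],0,1]]';python3 -m crank '[[[0,0,0.04],0,1],[[0,0,0],0,1],[[0,0,0],0,1]]'
```

```text
time_s: 42.02
position: [531.9, 35.6, 129.9]
orientation: [-0.0, 0.707, 0.707, -0.0]
ft_force: [0.3, 0.2, -1.3]
width: 0.682
time_s: 42.27
position: [532.3, 35.7, 127.3]
orientation: [0.0, 0.707, 0.707, 0.0]
ft_force: [-0.8, -0.1, -3.1]
width: 0.683
time_s: 42.52
position: [532.3, 35.7, 125.6]
orientation: [0.0, 0.707, 0.707, -0.0]
ft_force: [0.5, 1.0, -4.0]
width: 0.68
```

```bash
python3 -m crank '[[[0.02,0,0.04],0,1],[[0,0,0],0,1],[[0,0,0],0,1]]'; python3 -m crank '[[[0,0,0.03],0,1],[[0,0,0],0,1],[[0,0,0],0,1]]'
```

```text
time_s: 42.77
position: [532.2, 36.6, 123.9]
orientation: [-0.0, 0.707, 0.707, -0.0]
ft_force: [0.8, 0.3, -3.2]
width: 0.684
time_s: 43.02
position: [532.5, 36.6, 123.4]
orientation: [0.0, 0.707, 0.707, 0.0]
ft_force: [-0.6, 0.4, 1.2]
width: 0.686
```

```bash
python3 -m crank '[[[0,0,0],0,0.5],[[0,0,0],0,0],[[0,0,0],0,0],[[0,0,0],0,0],[[0,0,0],0,0]]'; python3 -m crank '[[[0,0,0],0,0],[[0,0,-0.4],0,0],[[0,0,-0.8],0,0],[[0,0,-0.9],0,0],[[0,0,-0.9],0,0]]'; python3 -m crank '[[[0,0,-0.9],0,0],[[0,0,-0.9],0,0],[[0,0,-0.9],0,0],[[0,0,0],0,0],[[0,0,0],0,0]]'
python3 - <<'E'
from h import *
s=r.state(); print(np.round(s['position'],1),s['time_s'])
im={}
for n in ("scene","side"): im[n]=imaging.grab_frame(n); cv2.imwrite(f"pics/{n}8.png",im[n][:,:,::-1])
for t in(1,8):
  for col,near,h in (('red',(553,-51),160),('blue',(532,36.5),160),('green',(450,-317),50),('yellow',(598,6),50)):
    if t==1 and h==50: continue
    bs=[];px=[]
    for n in im:
        I=cv2.imread(f"pics/{n}{t}.png")[:,:,::-1].copy(); c=imaging.calibration(n); u,v=map(int,proj(c,[*near,h])); w=20 if h>100 else 28; m=mask(I,col); k=m*0; k[v-w:v+w,u-w:u+w]=m[v-w:v+w,u-w:u+w]
        bs.append(bearing(c,k)); y,x=np.nonzero(k); px+=[len(x),x.mean().round(1),y.mean().round(1)]
    print(t,col,tri(bs).round(1),*px)
m0,m1=[cv2.imread(f"pics/side{t}.png")[130:190,360:415].astype(int) for t in(1,8)]; print('mug diff',abs(m0-m1).mean())
a=im["scene"][60:300,120:400,::-1]; b=im["side"][80:320,160:420,::-1]
cv2.imwrite("pics/c8.png",cv2.resize(np.hstack([a,b]),None,fx=1.45,fy=1.45))
E
```

```text
time_s: 43.43
position: [532.5, 36.5, 122.8]
orientation: [0.0, 0.707, 0.707, 0.0]
ft_force: [-0.5, 0.1, 0.8]
width: 0.905
time_s: 43.85
position: [531.7, 36.5, 243.6]
orientation: [-0.0, 0.707, 0.707, -0.001]
ft_force: [1.6, 1.1, 0.6]
width: 0.995
time_s: 44.27
position: [533.4, 36.7, 353.3]
orientation: [0.002, 0.707, 0.707, 0.002]
ft_force: [-0.2, 0.0, -0.5]
width: 1.003
[533.4  36.7 353.3] 44.2667
1 red [556.  -49.9] 406 264.1 158.9 720 247.0 180.0
1 blue [532.1  36.8] 398 305.7 169.2 665 261.6 143.8
8 red [556.7 -49.4] 405 264.1 159.2 729 247.4 180.0
8 blue [533.8  36.4] 389 305.0 169.7 662 262.2 144.3
8 green [ 450.8 -317.9] 147 200.5 116.0 1001 119.1 293.4
8 yellow [600.1   5.7] 738 275.2 219.0 1041 283.7 204.1
mug diff 1.1363636363636365
```

View pics/c8.png

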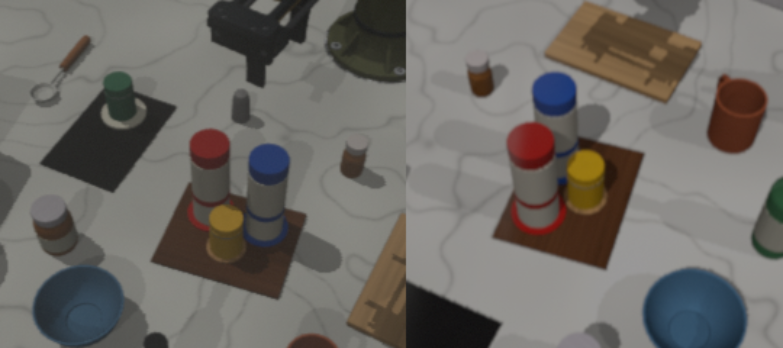

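All four stand upright on their places, both canister lids are within about 2 mm of where they started, and the mug hasn't moved. Handing in.

```bash
python3 -c "
from bench import r
print(r.finish_job())"
```

```text
the job is handed in; nothing more can be done
None
```

The job is done and handed in at about 44 s on the robot's clock, with no slips or regrasps. I moved both canisters to the board, the green tin to the trivet and the yellow tin to the cork coaster, then put red and blue back on their own coasters.

**Last checks (scene and side views):**

| Object | Last measured position | Reference |
|---|---|---|
| Red canister | within about 1 mm of its start | its start on the red coaster |
| Blue canister | within about 2 mm of its start | its start on the blue coaster |
| Yellow tin | (600, 6) mm | cork coaster centre at (598.6, 5.5) mm |
| Green tin | (451, -318) mm | trivet centre at (450, -317) mm |

In the last picture all four look upright, and the gripper was open and clear at 353 mm. The mug's part of the side image is essentially unchanged from the start.

**Checks that disagreed:**
- **Red on the board:** one reading was about 18 mm off because its lid was in shadow in the scene view. I ignored it and regrasped at the known release pose.
- **Red back on its coaster:** the first reading differed from the starting one by about 3 mm; the final one agreed to about 1 mm.

The handing-in gives no verdict, so I can't confirm the judged result.

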